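# Clean the saw's length stop, set its sliding leg to the mark and lock the cam

### The job

Wipe the four loose metal chips off the dark plate with the scraper block (not with the fingers), then put the scraper down on the bench clear of the plate fixture. Next take hold of the red cam lever on the spring-loaded sliding leg, draw the leg out until its yellow stop is over the red length mark, and, holding the leg there, turn the lever until it is fully closed. Finish while still gripping the lever with the leg at the mark and the lever closed: the leg springs back if let go; leave everything else on the bench where it is.

Things in the scene. Friction and masses are not known exactly. Their poses are not given: they have to be found in the camera images.
- wing: Fixed length-stop fixture; z up, origin on the bench under the plate. Along its back (x = 75 mm) an aluminium leg, top 58 mm above the bench, comes out of a grey outer tube with an orange collar (y -300 to -170 mm, collar top 69 mm) and slides towards +y of this frame. A rule lies flush on the plate at x 19 to 55 mm.
- plate_top (a point): Point on the dark plate's top, 30 mm above the bench, right above the fixture's origin, same axes. The plate's clear top spans x -60 to +60 mm and y -155 to +165 mm from here. Its edge at x = -60 mm is an open drop to the bench, the best way off for chips; blade room behind the chips ends at the leg, x = 62 mm.
- lever_grip (a point): Grip point of the red cam lever, on its vertical pivot on top of the leg, 90 mm above the bench. Upright bar 14 mm thick (this point's y), 73 to 107 mm above the bench, running along this point's x from -24 to +60 mm. Pinched across its thickness at the pivot, moving the hand slides the leg and turning it about the vertical turns the lever. With the leg retracted: x 75, y -90 mm of the fixture.
- lever (a joint): Cam lever angle, rad, growing anticlockwise seen from above. 0 = open, bar roughly across the leg, long end over the plate (starts 0 to 0.25); 1.3 = fully closed against its stop, bar along the leg, long end towards the collar (-y of the fixture). Friction 0.12 N m; stays where left.
- leg (a joint): How far the leg is drawn out, m, towards +y of the fixture: 0 retracted (it starts there), 0.16 at the outer stop. A spring pulls it back with 3.5 N at 0 and 7.5 N at 0.16, plus 1 N of friction.
- stop_foot (a point): Middle of the yellow stop at the leg's end: an upright plate 6 mm thick (along the fixture's y), 44 mm tall, reaching over the rule (x 13 to 75 mm of the fixture). This point is at x = 35 mm, 47 mm towards +y from the lever's pivot, 32 mm above the bench. Moves with the leg; axes parallel to the fixture's.
- mark: Red length mark: a flat band painted on the rule, 36 mm long across it and 12 mm wide along the leg's travel (its y). Origin at its centre, 30 mm above the bench; axes parallel to the fixture's. It lies 50 to 105 mm ahead of the stop at the start; the stop's middle must end within the band.
- scraper: Scraper block standing on the bench. Origin at the centre of its underside, z up. Plywood base 28 mm thick (x) by 130 mm long (y) by 30 mm tall with a black rubber edge below; on it a dark wood handle 22 mm thick (x), 60 mm long (y), from 30 to 79 mm high. Pinch the handle across its thickness (x). About 0.16 kg.
- chip0: Loose metal chip (brass), about 24x17x10 mm, flat on the plate. Origin at the centre of its underside (at its top if it has flipped).
- chip1: Loose metal chip (aluminium), about 20x20x10 mm, flat on the plate. Origin at the centre of its underside (at its top if it has flipped).
- chip2: Loose metal chip (brass), about 26x15x9 mm, flat on the plate. Origin at the centre of its underside (at its top if it has flipped).
- chip3: Loose metal chip (copper), about 22x16x10 mm, flat on the plate. Origin at the centre of its underside (at its top if it has flipped).
- spray_bottle: Bystander: yellow spray bottle with red trigger head, 72 mm across, 206 mm tall, origin under its centre.
- paint_can: Bystander: can with blue label, 90 mm across, 110 mm tall, origin under its centre.
- screw_jar: Bystander: jar with orange cap, 64 mm across, 80 mm tall, origin under its centre.
- tape_measure: Bystander: yellow tape measure 65x30x60 mm standing near the plate's front right corner, origin under its centre.
- screwdriver: Bystander: screwdriver lying on the bench.
- timber_offcut: Bystander: piece of pale timber 140x45x35 mm, origin under its centre.
- wrench: Bystander: wrench lying on the bench.
Not all that is in view belongs to the job. Several things look just like the scraper: the one meant starts farthest to the robot's left.

How it is judged:
By the outcome, as a careful person would: the job done as asked, in the order asked, and still so for the second after the job is handed in, while the arm keeps its last pose, push and grip.
It also fails if it takes over 61 s, if anything falls off the work surface, if the arm or the gripper's body presses on something with over 40 N, if the wrist force passes 120 N, or if a joint passes its speed limit or range.

### The arm

A 6-joint arm with a two-finger parallel gripper is mounted at the origin on the work surface. World frame = base frame: x ahead of the robot, y to its left, z up, the work surface at z = 0. Lengths are in m, angles in rad, forces in N, time in s.
With the tool pointing down it reaches from about 0.225 to 0.875 m from the base axis. Payload 3.4 kg.
Tool frame: the origin (TCP) lies at the very end of the fingers, on their centre line; the grasp point (between the pads) lies 19 mm behind it; z points along the fingers, y is the line along which they close (so a half turn about z gives the same grasp; the last joint's range is limited). The gripper opens to 85 mm and grips with 20 to 120 N. Pads are 22 mm wide; open, the fingers measure 114 mm over their backs; the gripper's body (76 mm by 85 mm) begins 54 mm behind the grasp point. The pads swing forward as they close: fully open they stand 13 mm farther back than shut.
Start: joints at [-1.455, 0.276, 1.505, -0, 1.361, -0.121], TCP at [0.135, -0.559, 0.231] pointing down, gripper open.
Joint ranges: [-2.89, 2.89], [-0.75, 2.08], [0.22, 2.7], [-1.18, 4.32], [0.11, 2.71], [-2.7, 2.7]. Speed limits (rad/s): [2.57, 2.57, 3.14, 3.14, 3.14, 3.14].

### API

Orientations are given as a unit quaternion [w, x, y, z].
In Python, from rig import get_state, optics, sign_off gives the robot as it stands.
- The arm moves only by the tool send_rows, never from a script. Its argument "increments" is a list of rows, each an object with "gripper": the gripper's target within -1 to 1 (shut at 1, half-way at 0, fully open at -1); "linear": the shift along the world's x, y, z in m, a list of three; "delta_rot": the turn, a rotation vector about the world's x, y, z in rad, a list of three. In form: [{"gripper": gripper, "linear": [dx, dy, dz], "delta_rot": [rx, ry, rz]}, ...]. A call has 1 to 8 rows; each row is the pose to reach, as a shift and turn from the pose commanded when the call began; what a row does not reach only later rows make up. A row lasts 1/10 s, in which the tool goes at most 50 mm and 8.59 degrees, less where a joint would pass 70% of its speed; a pose out of reach is approached as far as the arm can. A call with a gripper value outside its range is refused whole. The fingers move at their own pace and stop on an object; "newtons" is the grip in N (left out, the last holds). Time passes only in rows, so rows that repeat a pose let the fingers close. It gives the time, the measured TCP pose, the force, the opening and the grip force at its end, in the units of the state.
- get_state(): the state, without advancing time (a new reading comes with each control period).
- optics.get_image(name): name is "scene" or "side" or "wrist"; returns a dict with "pixels" (420x560x3 uint8, blue, green, red), "K" (3x3 intrinsics, pixels), "rvec" (rotation vector, rad) and "tvec" (3), from world to camera coordinates, as OpenCV has them; the wrist camera has in their place "T_tool_cam" (4x4, takes a point from camera to tool coordinates, whose origin is the TCP and whose axes are the flange's). Camera axes: x right, y down, z forward; pixel columns grow to the right and rows downward; lengths in m; the calibration is good to about 2 mm. A picture is of the moment at which its call begins: read the wrist's pose just before it. There is no depth.
- sign_off(): hands the job in; it is judged then, once.
The state is a dict: "clock": time; "qpos": joint angles; "qd": joint speeds; "effort": joint torques, N m; "position": TCP position; "ee_rot": TCP orientation; "contact_force": force on the tool from outside, world axes, zero at the start; "moment": the same for the moment, N m; "width": finger opening in m; "gripper_force": force on a finger pad.
Only numpy, scipy, OpenCV 4.12 (cv2) and the standard library are available. Lean on these libraries where they do the work, as an engineer would, in place of code of your own. Each camera call takes 0.05 s, during which the arm holds its last target. There are 200 camera calls.

## Working session

There is one attempt and no reset: what is moved stays moved. The work goes in short steps, Python scripts to look and compute and a tool call to move; the robot and the scene stay as the last step left them, time stands still between calls to the robot, and variables do not carry over. Pictures are saved under pics/ and viewed, at most 10 in all, crops included, and the job is handed in when it is done.

Besides the shell and the picture viewer there is one more tool, called after "Call:" in YAML: its name, and indented under it one key for each argument. send_rows: Moves the arm, as the interface text tells. Its arguments: {"type":"object","properties":{"increments":{"type":"array"},"newtons":{"type":"number"}},"required":["increments"]}

```bash
mkdir -p pics
cat > h.py <<'E'
import numpy as np, cv2
from rig import get_state, optics, sign_off
from scipy.spatial.transform import Rotation as R
def grab(n,f):
    s=get_state(); d=optics.get_image(n); cv2.imwrite('pics/'+f+'.png',d['pixels']); 
    np.save('pics/'+f+'.npy',{'s':s,'d':d},allow_pickle=True); return d
def load(f): return np.load('pics/'+f+'.npy',allow_pickle=True).item()
def cam(f):
    o=load(f); d=o['d']
    if 'rvec' in d:
        Rm=cv2.Rodrigues(np.array(d['rvec'],float))[0]; t=np.array(d['tvec'],float).reshape(3)
    else:
        T=np.eye(4); q=o['s']['ee_rot']; T[:3,:3]=R.from_quat([q[1],q[2],q[3],q[0]]).as_matrix(); T[:3,3]=o['s']['position']
        W=np.linalg.inv(T@np.array(d['T_tool_cam'])); Rm=W[:3,:3]; t=W[:3,3]
    return np.array(d['K'],float),Rm,t
def pix2w(f,uv,z):
    K,Rm,t=cam(f); out=[]
    for u,v in np.atleast_2d(uv):
        r=Rm.T@np.linalg.solve(K,[u,v,1]); c=-Rm.T@t; out.append(c+r*(z-c[2])/r[2])
    return np.array(out)
def w2pix(f,P):
    K,Rm,t=cam(f); p=(Rm@np.atleast_2d(P).T).T+t; p=(K@p.T).T; return p[:,:2]/p[:,2:]
E
python3 - <<'E'
from h import *
a=grab('scene','sc0'); b=grab('side','si0'); grab('wrist','w0')
cv2.imwrite('pics/v0.png',cv2.resize(a['pixels'],(800,600),interpolation=cv2.INTER_CUBIC))
cv2.imwrite('pics/v1.png',cv2.resize(b['pixels'],(800,600),interpolation=cv2.INTER_CUBIC))
for f in('sc0','si0'):
  K,Rm,t=cam(f); print(-Rm.T@t, Rm[2])
print(get_state())
E
```

```text
[1.38186087 0.20885935 1.25806788] [-0.5621849  -0.13542145 -0.81584874]
[-0.25627558  0.95621412  1.12345039] [ 0.51156209 -0.5781309  -0.63566414]
{'clock': 0.15, 'qpos': array([-1.45502276e+00,  2.76470557e-01,  1.50583854e+00,  1.80376595e-05,
        1.36071915e+00, -1.20986920e-01]), 'qd': array([-0.00132772, -0.00190968, -0.00380728, -0.00033728, -0.00018627,
       -0.0010282 ]), 'effort': array([ 1.92589876e-03, -4.17142868e+01, -2.46033186e+01, -1.88169483e-04,
        7.63501448e-03,  6.18089302e-06]), 'position': array([ 0.13483117, -0.55856021,  0.23062806]), 'ee_rot': array([-7.17771867e-04,  9.93001205e-01,  1.18102040e-01,  1.06902284e-05]), 'contact_force': array([-0.54549418,  0.16697851,  0.86959679]), 'moment': array([-0.03273592,  0.01004248,  0.03416884]), 'gripper_force': 0.0, 'width': 0.08525141414627323}
```

View pics/v0.png

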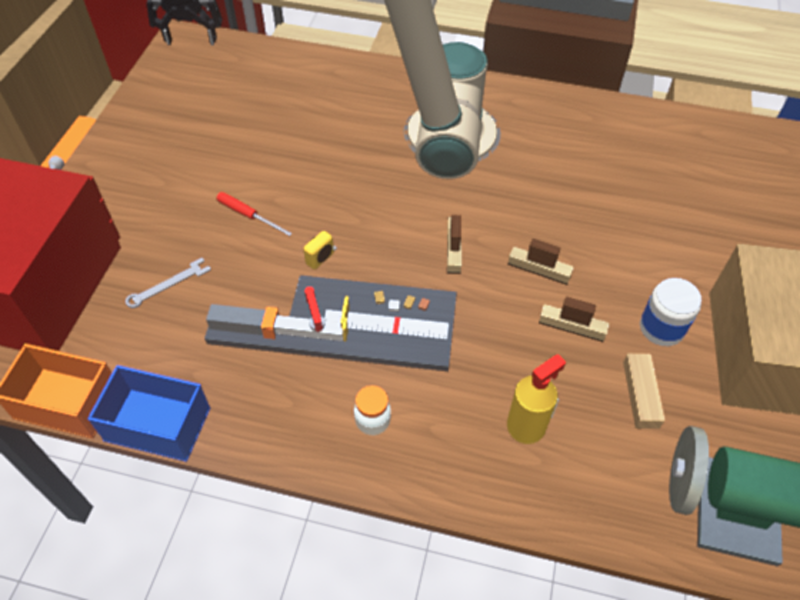

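View pics/v1.png

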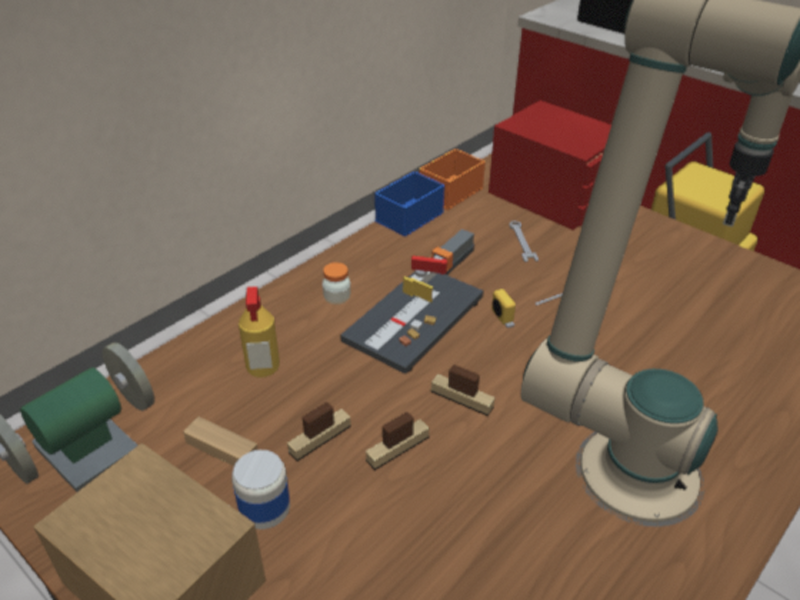

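Both views show three scraper look-alikes. In the scene view (800 px) they are at (455,243), (541,257) and (574,315). The plate's corners are at about (302,277), (456,292) and (449,367), the chips run from (379,296) to (424,304), and the mark is at (396,325). I'll locate them and confirm with enlarged crops.

Run:
```python
from h import *
s=0.7
for n,p in dict(A=(455,271),B=(541,270),C=(574,328)).items(): print(n,'base approx',pix2w('sc0',np.array(p)*s,0.0)[0].round(3))
for n,p in dict(A=(456,216),B=(544,241),C=(578,300)).items(): print(n,'handle top',pix2w('sc0',np.array(p)*s,0.079)[0].round(3))
for n,p in dict(c1=(302,277),c2=(456,292),c3=(449,367),mark=(396,325),ch0=(379,296),ch1=(394,304),ch2=(409,301),ch3=(424,304)).items(): print(n,pix2w('sc0',np.array(p)*s,0.03)[0].round(3))
a=load('sc0')['d']['pixels']; b=load('si0')['d']['pixels']
ca=cv2.resize(a[185:265,140:330],(760,320),interpolation=cv2.INTER_CUBIC)
cb=cv2.resize(a[145:240,295:435],None,fx=2.9,fy=2.9,interpolation=cv2.INTER_CUBIC)
cc=cv2.resize(b[180:265,230:350],None,fx=3.0,fy=3.0,interpolation=cv2.INTER_CUBIC)
o=np.zeros((600,780,3),np.uint8); o[:320,:760]=ca; o[322:322+cb.shape[0],:cb.shape[1]]=cb[:278]; o[322:322+cc.shape[0],410:410+cc.shape[1]]=cc
print(cb.shape,cc.shape)
cv2.imwrite('pics/v2.png',o)
```

```text
A base approx [0.413 0.094 0.   ]
B base approx [0.367 0.268 0.   ]
C base approx [0.495 0.351 0.   ]
A handle top [0.333 0.075 0.079]
B handle top [0.355 0.26  0.079]
C handle top [0.485 0.342 0.079]
c1 [ 0.527 -0.2    0.03 ]
c2 [0.488 0.109 0.03 ]
c3 [0.66  0.131 0.03 ]
mark [0.593 0.013 0.03 ]
ch0 [ 0.535 -0.037  0.03 ]
ch1 [ 0.546 -0.003  0.03 ]
ch2 [0.532 0.024 0.03 ]
ch3 [0.532 0.054 0.03 ]
(276, 406, 3) (255, 360, 3)
```

View pics/v2.png

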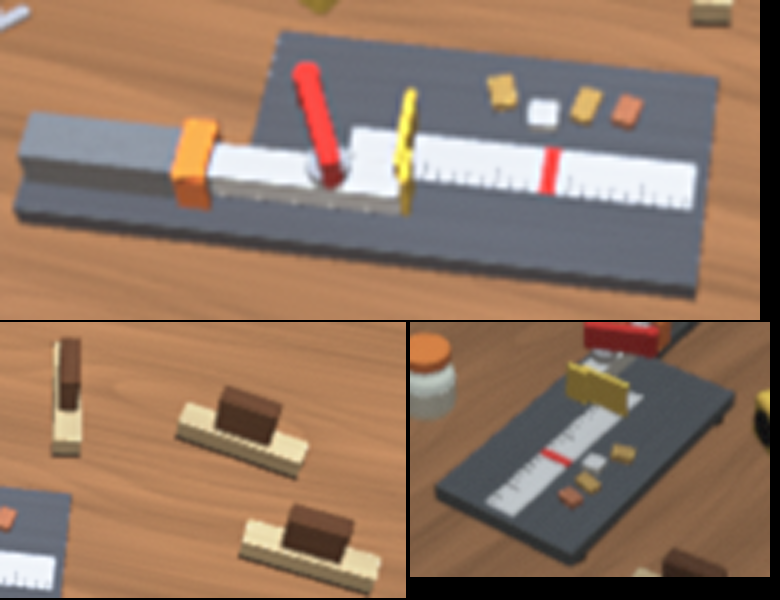

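Farthest left is C, at y≈0.35 (scene crop (310,545)), against B at y≈0.26 and A at y≈0.08, so C is the scraper meant. The crop shows the chips at (503,92), (543,112), (587,105) and (627,111), and the mark at (550,171). Next I fit the poses.

Run:
```python
from h import *
from scipy.optimize import least_squares
S=lambda u,v:(140+u/4-.375,185+v/4-.375)
D=lambda u,v:(230+(u-410)/3-.33,180+(v-322)/3-.33)
C=lambda u,v:(295+u/2.9-.33,145+(v-322)/2.9-.33)
# names params: x,y,yaw,m,r,xb
obs=[('sc0',S(282,32),lambda p:(-.06,-.155,.03)),('sc0',S(718,77),lambda p:(-.06,.165,.03)),('sc0',S(695,285),lambda p:(p[5],.165,.03)),
('sc0',S(550,171),lambda p:(.037,p[3],.03)),('sc0',S(696,162),lambda p:(.019,p[4],.03)),('sc0',S(692,209),lambda p:(.055,p[4],.03)),
('si0',D(557,457),lambda p:(.037,p[3],.03)),('si0',D(572,553),lambda p:(-.06,.165,.03)),('si0',D(734,397),lambda p:(-.06,-.155,.03)),('si0',D(440,488),lambda p:(p[5],.165,.03))]
def W(p,q):
    c,s=np.cos(p[2]),np.sin(p[2]); return np.array([p[0]+c*q[0]-s*q[1],p[1]+s*q[0]+c*q[1],q[2]])
def res(p): return np.concatenate([w2pix(f,W(p,g(p)))[0]-uv for f,uv,g in obs])
r=least_squares(res,[.57,-.04,.1,.05,.15,.11]); p=r.x
print('wing',p.round(4)); print(r.fun.reshape(-1,2).round(1).tolist())
np.save('wing.npy',p)
c,s=np.cos(p[2]),np.sin(p[2])
def inv(P): d=P[:2]-p[:2]; return np.array([c*d[0]+s*d[1],-s*d[0]+c*d[1]])
for n,a,b in [('ch0',(503,92),(623,453)),('ch1',(543,112),(594,462)),('ch2',(587,105),(588,482)),('ch3',(627,111),(570,496))]:
    A=pix2w('sc0',S(*a),.036)[0];B=pix2w('si0',D(*b),.036)[0]; print(n,A[:2].round(3),B[:2].round(3),'wing',inv(A).round(3),inv(B).round(3))
print('lever tip',inv(pix2w('sc0',S(306,70),.107)[0]),'pivot',inv(pix2w('sc0',S(332,172),.107)[0]))
print('lever world',W(p,(.075,-.09,.09)),'mark',W(p,(.037,p[3],.03)))
h=np.array([pix2w('sc0',C(*q),.079)[0] for q in[(292,506),(354,515),(348,540),(286,530)]]); print('handle',h.round(3).tolist(),h.mean(0).round(4))
e=np.array([pix2w('sc0',C(*q),.03)[0] for q in[(248,521),(241,546),(380,561),(373,582)]]); print('base',e.round(3).tolist(),e.mean(0).round(4)); d=e[2:].mean(0)-e[:2].mean(0); print('long axis',np.arctan2(d[1],d[0]),np.hypot(*d[:2]))
for n,uv in dict(bottle=(530,435),jar=(373,420),tape=(319,260),timber=(645,390),can=(668,330)).items(): print(n,pix2w('sc0',np.array(uv)*.7,0)[0].round(3))
```

```text
wing [ 0.5618 -0.0473  0.1132  0.055   0.1554  0.1106]
[[-0.6, -1.3], [0.5, -0.6], [0.7, -1.4], [-0.2, -0.3], [0.1, 0.6], [-0.1, -0.3], [-0.6, -0.1], [-0.7, -0.0], [0.5, -2.1], [-1.5, -0.9]]
ch0 [ 0.54  -0.035] [ 0.539 -0.036] wing [-0.02   0.014] [-0.022  0.014]
ch1 [ 0.55  -0.004] [ 0.552 -0.004] wing [-0.007  0.045] [-0.005  0.044]
ch2 [0.537 0.025] [0.536 0.024] wing [-0.017  0.075] [-0.018  0.073]
ch3 [0.535 0.053] [0.535 0.052] wing [-0.015  0.103] [-0.015  0.102]
lever tip [ 0.02989776 -0.11027011] pivot [ 0.1079978  -0.07738869]
lever world [ 0.6464792  -0.12820198  0.09      ] mark [0.59234541 0.01155636 0.03      ]
handle [[0.485, 0.317, 0.079], [0.481, 0.375, 0.079], [0.511, 0.372, 0.079], [0.514, 0.315, 0.079]] [0.4975 0.3449 0.079 ]
base [[0.476, 0.282, 0.03], [0.507, 0.28, 0.03], [0.492, 0.411, 0.03], [0.517, 0.407, 0.03]] [0.4979 0.3451 0.03  ]
long axis 1.4693612980392785 0.12846292317714253
bottle [0.746 0.3   0.   ]
jar [0.786 0.018 0.   ]
tape [ 0.455 -0.189  0.   ]
timber [0.602 0.496 0.   ]
can [0.454 0.532 0.   ]
```

Call:
send_rows:
  increments:
    - {"gripper":-1,"linear":[0.018,0.045,0.003],"delta_rot":[0,0,0.06]}
    - {"gripper":-1,"linear":[0.036,0.09,0.006],"delta_rot":[0,0,0.12]}
    - {"gripper":-1,"linear":[0.054,0.135,0.009],"delta_rot":[0,0,0.18]}
    - {"gripper":-1,"linear":[0.072,0.18,0.012],"delta_rot":[0,0,0.24]}
    - {"gripper":-1,"linear":[0.09,0.225,0.015],"delta_rot":[0,0,0.3]}
    - {"gripper":-1,"linear":[0.108,0.27,0.018],"delta_rot":[0,0,0.36]}
    - {"gripper":-1,"linear":[0.126,0.315,0.02],"delta_rot":[0,0,0.42]}
    - {"gripper":-1,"linear":[0.144,0.36,0.02],"delta_rot":[0,0,0.48]}
  newtons: 40

```text
clock: 0.95
position: [0.2791, -0.1972, 0.2516]
ee_rot: [0.001, 0.936, 0.351, 0.0]
contact_force: [0.8, 0.3, -0.1]
width: 0.0852
gripper_force: 0.0
```

Call:
send_rows:
  increments:
    - {"gripper":-1,"linear":[0.018,0.045,0],"delta_rot":[0,0,0.09]}
    - {"gripper":-1,"linear":[0.036,0.09,0],"delta_rot":[0,0,0.18]}
    - {"gripper":-1,"linear":[0.054,0.135,0],"delta_rot":[0,0,0.27]}
    - {"gripper":-1,"linear":[0.072,0.18,0],"delta_rot":[0,0,0.36]}
    - {"gripper":-1,"linear":[0.09,0.225,0],"delta_rot":[0,0,0.45]}
    - {"gripper":-1,"linear":[0.108,0.27,0],"delta_rot":[0,0,0.54]}
    - {"gripper":-1,"linear":[0.126,0.315,0],"delta_rot":[0,0,0.63]}
    - {"gripper":-1,"linear":[0.144,0.36,0],"delta_rot":[0,0,0.754]}

```text
clock: 1.75
position: [0.423, 0.1632, 0.2513]
ee_rot: [0.0, 0.74, 0.673, 0.0]
contact_force: [0.7, -0.7, 0.6]
width: 0.0855
gripper_force: 0.0
```

Call:
send_rows:
  increments:
    - {"gripper":-1,"linear":[0.025,0.04,0],"delta_rot":[0,0,0]}
    - {"gripper":-1,"linear":[0.05,0.08,0],"delta_rot":[0,0,0]}
    - {"gripper":-1,"linear":[0.062,0.12,0],"delta_rot":[0,0,0]}
    - {"gripper":-1,"linear":[0.072,0.165,0],"delta_rot":[0,0,0]}
    - {"gripper":-1,"linear":[0.075,0.184,0],"delta_rot":[0,0,0]}
    - {"gripper":-1,"linear":[0.075,0.184,0],"delta_rot":[0,0,0]}

```text
clock: 2.35
position: [0.4978, 0.3473, 0.2502]
ee_rot: [-0.0, 0.741, 0.672, -0.001]
contact_force: [-0.6, -1.1, -0.1]
width: 0.0853
gripper_force: 0.0
```

Run:
```python
from h import *
d=grab('wrist','w1'); cv2.imwrite('pics/v3.png',d['pixels']); s=load('w1')['s']; print(s['clock'],s['position'],s['ee_rot'],s['qpos'].round(3))
P=[(.4977,.345,.079)]; print(w2pix('w1',P))
```

```text
2.35 [0.49780364 0.34726127 0.25017704] [-3.42479908e-04  7.40545556e-01  6.72005880e-01 -5.09213832e-04] [0.494 0.316 1.4   0.    1.427 0.591]
[[282.89263695 187.32678947]]
```

View pics/v3.png

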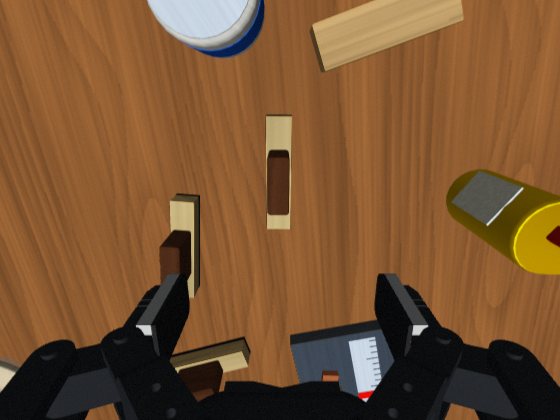

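The wrist view confirms scraper C, upright and aligned with the tool: base top from (266,115) to (292,229), handle at about (278,183).

Run:
```python
from h import *
g=pix2w('w1',[(267,115.5),(291.5,115.5),(290.5,229.5),(267,229.5)],.03); print(g.round(4).tolist(),g.mean(0))
im=load('w1')['d']['pixels'].astype(int); m=(im[140:225,255:300].sum(2)<190); ys,xs=np.nonzero(m); print(xs.min()+255,xs.max()+255,ys.min()+140,ys.max()+140)
print(pix2w('w1',[(268,183),(289,183),(278.5,151),(278.5,215)],.079).round(4))
```

```text
[[0.4873, 0.412, 0.03], [0.5133, 0.4095, 0.03], [0.5006, 0.2784, 0.03], [0.4726, 0.2812, 0.03]] [0.4934367  0.34527021 0.03      ]
267 288 150 213
[[0.4835 0.3508 0.079 ]
 [0.5041 0.3488 0.079 ]
 [0.497  0.3812 0.079 ]
 [0.4904 0.3163 0.079 ]]
```

Call:
send_rows:
  increments:
    - {"gripper":-1,"linear":[-0.003,-0.001,-0.05],"delta_rot":[0,0,0]}
    - {"gripper":-1,"linear":[-0.003,-0.001,-0.1],"delta_rot":[0,0,0]}
    - {"gripper":-1,"linear":[-0.003,-0.001,-0.145],"delta_rot":[0,0,0]}
    - {"gripper":-1,"linear":[-0.003,-0.001,-0.18],"delta_rot":[0,0,0]}
    - {"gripper":-1,"linear":[-0.003,-0.001,-0.2],"delta_rot":[0,0,0]}
    - {"gripper":-1,"linear":[-0.003,-0.001,-0.21],"delta_rot":[0,0,0]}
    - {"gripper":-1,"linear":[-0.003,-0.001,-0.21],"delta_rot":[0,0,0]}
  newtons: 40

```text
clock: 3.1
position: [0.4941, 0.3423, 0.0406]
ee_rot: [-0.0, 0.742, 0.67, -0.001]
contact_force: [-0.1, 1.3, -0.3]
width: 0.0857
gripper_force: 0.0
```

Call:
send_rows:
  increments:
    - {"gripper":1,"linear":[0,0,0],"delta_rot":[0,0,0]}
    - {"gripper":1,"linear":[0,0,0],"delta_rot":[0,0,0]}
    - {"gripper":1,"linear":[0,0,0],"delta_rot":[0,0,0]}
    - {"gripper":1,"linear":[0,0,0],"delta_rot":[0,0,0]}
    - {"gripper":1,"linear":[0,0,0],"delta_rot":[0,0,0]}
    - {"gripper":1,"linear":[0,0,0],"delta_rot":[0,0,0]}
    - {"gripper":1,"linear":[0,0,0],"delta_rot":[0,0,0]}
    - {"gripper":1,"linear":[0,0,0],"delta_rot":[0,0,0]}

```text
clock: 3.9
position: [0.4951, 0.3442, 0.042]
ee_rot: [0.0, 0.742, 0.671, 0.0]
contact_force: [-2.1, -0.9, 5.6]
width: 0.0216
gripper_force: 44.6
```

Call:
send_rows:
  increments:
    - {"gripper":1,"linear":[0,0,0.04],"delta_rot":[0,0,0]}
    - {"gripper":1,"linear":[0,0,0.09],"delta_rot":[0,0,0]}
    - {"gripper":1,"linear":[0.012,-0.045,0.1],"delta_rot":[0,0,0.03]}
    - {"gripper":1,"linear":[0.025,-0.09,0.1],"delta_rot":[0,0,0.07]}
    - {"gripper":1,"linear":[0.037,-0.135,0.1],"delta_rot":[0,0,0.1]}
    - {"gripper":1,"linear":[0.049,-0.18,0.1],"delta_rot":[0,0,0.14]}
    - {"gripper":1,"linear":[0.061,-0.225,0.1],"delta_rot":[0,0,0.18]}
    - {"gripper":1,"linear":[0.073,-0.27,0.1],"delta_rot":[0,0,0.21]}

```text
clock: 4.7
position: [0.5676, 0.0723, 0.1406]
ee_rot: [-0.0, 0.667, 0.745, -0.0]
contact_force: [0.9, -0.0, -1.9]
width: 0.0216
gripper_force: 43.8
```

Call:
send_rows:
  increments:
    - {"gripper":1,"linear":[0.012,-0.04,0],"delta_rot":[0,0,0]}
    - {"gripper":1,"linear":[0.017,-0.061,0],"delta_rot":[0,0,0]}
    - {"gripper":1,"linear":[0.017,-0.061,0],"delta_rot":[0,0,0]}
    - {"gripper":1,"linear":[0.017,-0.061,0],"delta_rot":[0,0,0]}

```text
clock: 5.1
position: [0.5843, 0.0129, 0.1405]
ee_rot: [-0.001, 0.668, 0.744, -0.0]
contact_force: [-1.2, 0.3, -2.4]
width: 0.0214
gripper_force: 43.8
```

Run:
```python
from h import *
a=grab('scene','sc1')['pixels']; b=grab('side','si1')['pixels']; w=grab('wrist','w2')['pixels']; s=get_state(); print(s['clock'],s['position'],s['ee_rot'],s['contact_force'])
ca=cv2.resize(a[165:265,180:340],(480,300),interpolation=cv2.INTER_CUBIC)
cb=cv2.resize(b[165:265,220:370],(450,300),interpolation=cv2.INTER_CUBIC)
o=np.zeros((600,800,3),np.uint8); o[:300,:480]=ca; o[300:,:450]=cb; o[:,480:]=cv2.resize(w,(800,600))[:,240:560]; 
cv2.imwrite('pics/v4.png',o)
```

```text
5.25 [0.5842717  0.01425006 0.14096631] [-5.42200301e-04  6.66685247e-01  7.45339171e-01 -8.93049818e-05] [ 0.13432136 -0.41751038 -1.62961583]
```

View pics/v4.png

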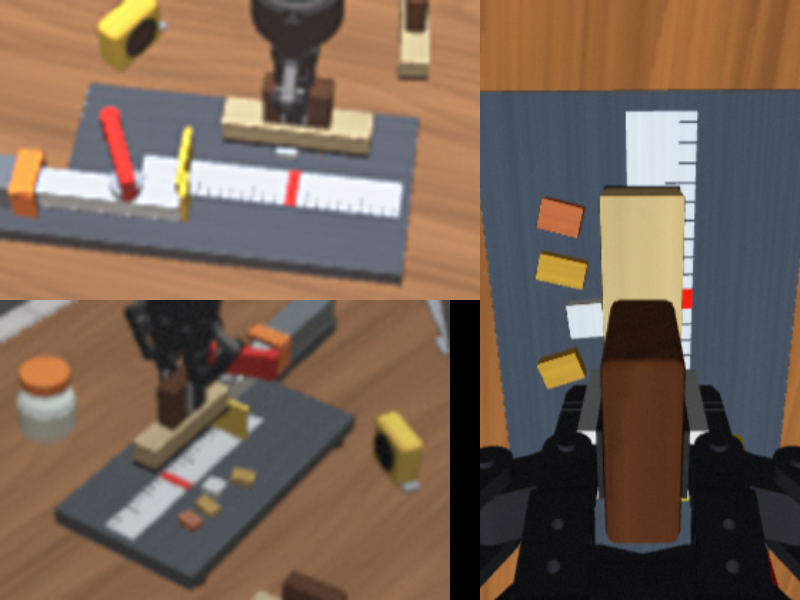

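The scraper is held level and aligned with the rule. The chips sit to its −x side in the wrist view, at (560,215), (562,270), (585,320) and (560,370), all within the blade's span.

Call:
send_rows:
  increments:
    - {"gripper":1,"linear":[0.004,0,-0.03],"delta_rot":[0,0,0]}
    - {"gripper":1,"linear":[0.004,0,-0.055],"delta_rot":[0,0,0]}
    - {"gripper":1,"linear":[0.004,0,-0.064],"delta_rot":[0,0,0]}
    - {"gripper":1,"linear":[0.004,0,-0.066],"delta_rot":[0,0,0]}
    - {"gripper":1,"linear":[0.004,0,-0.067],"delta_rot":[0,0,0]}
    - {"gripper":1,"linear":[0.004,0,-0.067],"delta_rot":[0,0,0]}

```text
clock: 5.85
position: [0.5898, 0.0132, 0.0754]
ee_rot: [0.001, 0.667, 0.745, 0.001]
contact_force: [-1.5, -0.6, -1.7]
width: 0.0212
gripper_force: 43.7
```

Call:
send_rows:
  increments:
    - {"gripper":1,"linear":[0,0,-0.001],"delta_rot":[0,0,0]}
    - {"gripper":1,"linear":[0,0,-0.001],"delta_rot":[0,0,0]}

```text
clock: 6.05
position: [0.5893, 0.0129, 0.0741]
ee_rot: [0.001, 0.667, 0.745, 0.0]
contact_force: [0.7, -0.3, -1.7]
width: 0.0217
gripper_force: 43.7
```

Call:
send_rows:
  increments:
    - {"gripper":1,"linear":[0,0,-0.001],"delta_rot":[0,0,0]}
    - {"gripper":1,"linear":[0,0,-0.002],"delta_rot":[0,0,0]}
    - {"gripper":1,"linear":[0,0,-0.002],"delta_rot":[0,0,0]}

```text
clock: 6.35
position: [0.5891, 0.0129, 0.072]
ee_rot: [0.0, 0.667, 0.745, 0.0]
contact_force: [-1.0, 0.4, 2.4]
width: 0.0214
gripper_force: 44.3
```

Call:
send_rows:
  increments:
    - {"gripper":1,"linear":[-0.008,-0.0009,0],"delta_rot":[0,0,0]}
    - {"gripper":1,"linear":[-0.018,-0.002,0],"delta_rot":[0,0,0]}
    - {"gripper":1,"linear":[-0.028,-0.0032,0],"delta_rot":[0,0,0]}
    - {"gripper":1,"linear":[-0.038,-0.0043,0],"delta_rot":[0,0,0]}
    - {"gripper":1,"linear":[-0.048,-0.0055,0],"delta_rot":[0,0,0]}
    - {"gripper":1,"linear":[-0.056,-0.0064,0],"delta_rot":[0,0,0]}
    - {"gripper":1,"linear":[-0.063,-0.0072,0],"delta_rot":[0,0,0]}
    - {"gripper":1,"linear":[-0.069,-0.0078,0],"delta_rot":[0,0,0]}

```text
clock: 7.15
position: [0.5203, 0.005, 0.0719]
ee_rot: [0.001, 0.667, 0.745, 0.001]
contact_force: [3.8, -1.2, 2.0]
width: 0.0218
gripper_force: 44.5
```

Call:
send_rows:
  increments:
    - {"gripper":1,"linear":[-0.006,-0.0007,0],"delta_rot":[0,0,0]}
    - {"gripper":1,"linear":[-0.012,-0.0014,0],"delta_rot":[0,0,0]}
    - {"gripper":1,"linear":[-0.018,-0.002,0],"delta_rot":[0,0,0]}
    - {"gripper":1,"linear":[-0.024,-0.0027,0],"delta_rot":[0,0,0]}
    - {"gripper":1,"linear":[-0.029,-0.0033,0],"delta_rot":[0,0,0]}
    - {"gripper":1,"linear":[-0.029,-0.0033,0],"delta_rot":[0,0,0]}
    - {"gripper":1,"linear":[-0.029,-0.0033,0],"delta_rot":[0,0,0]}

```text
clock: 7.85
position: [0.4907, 0.0017, 0.0719]
ee_rot: [0.0, 0.667, 0.745, 0.0]
contact_force: [2.4, -0.4, 9.9]
width: 0.0218
gripper_force: 45.3
```

Run:
```python
from h import *
a=grab('scene','sc2')['pixels']; b=grab('side','si2')['pixels']; w=grab('wrist','w3')['pixels']; s=get_state(); print(s['clock'],s['position'],s['ee_rot'],s['contact_force'])
ca=cv2.resize(a[165:265,180:340],(480,300),interpolation=cv2.INTER_CUBIC)
cb=cv2.resize(b[165:265,220:370],(450,300),interpolation=cv2.INTER_CUBIC)
o=np.zeros((600,800,3),np.uint8); o[:300,:480]=ca; o[300:,:450]=cb; o[:,480:]=cv2.resize(w,(800,600))[:,190:510]; 
cv2.imwrite('pics/v5.png',o)
```

```text
8.0 [0.49073797 0.00167782 0.07189731] [ 3.02292616e-04  6.67123682e-01  7.44946912e-01 -1.43181871e-05] [2.49894355 0.18829525 8.82361678]
```

View pics/v5.png

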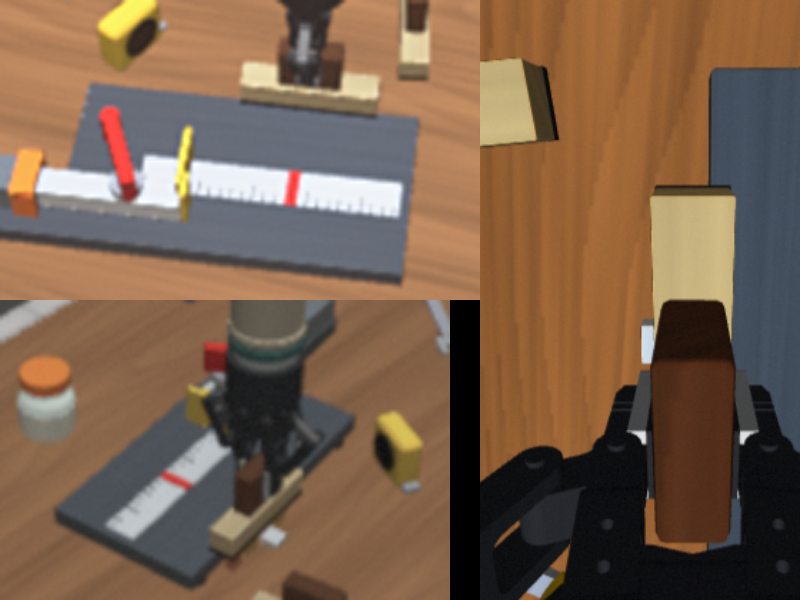

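Call:
send_rows:
  increments:
    - {"gripper":1,"linear":[-0.004,-0.0005,0.001],"delta_rot":[0,0,0]}
    - {"gripper":1,"linear":[-0.01,-0.0011,0.002],"delta_rot":[0,0,0]}
    - {"gripper":1,"linear":[-0.014,-0.0016,0.002],"delta_rot":[0,0,0]}
    - {"gripper":1,"linear":[-0.014,-0.0016,0.03],"delta_rot":[0,0,0]}
    - {"gripper":1,"linear":[0.01,0.035,0.07],"delta_rot":[0,0,0]}
    - {"gripper":1,"linear":[0.02,0.08,0.1],"delta_rot":[0,0,0]}
    - {"gripper":1,"linear":[0.03,0.125,0.1],"delta_rot":[0,0,0]}
    - {"gripper":1,"linear":[0.035,0.17,0.1],"delta_rot":[0,0,0]}

```text
clock: 8.8
position: [0.5254, 0.1697, 0.172]
ee_rot: [0.0, 0.668, 0.744, -0.0]
contact_force: [1.5, -0.8, -2.4]
width: 0.0215
gripper_force: 44.0
```

Run:
```python
from h import *
a=grab('scene','sc3')['pixels']; b=grab('side','si3')['pixels']; w=grab('wrist','w4')['pixels']; s=get_state(); print(s['clock'],s['position'],s['ee_rot'],s['contact_force'])
ca=cv2.resize(a[145:265,180:380],(500,300),interpolation=cv2.INTER_CUBIC)
cb=cv2.resize(b[165:285,220:370],(375,300),interpolation=cv2.INTER_CUBIC)
o=np.zeros((600,800,3),np.uint8); o[:300,:500]=ca; o[300:,:375]=cb; o[280:,380:]=cv2.resize(w,(420,320)); 
cv2.imwrite('pics/v6.png',o)
```

```text
8.95 [0.52354436 0.17104455 0.16994845] [-0.00128129  0.66532912  0.74654765 -0.0014602 ] [-0.48203242 -1.05063372 -2.7721375 ]
```

View pics/v6.png

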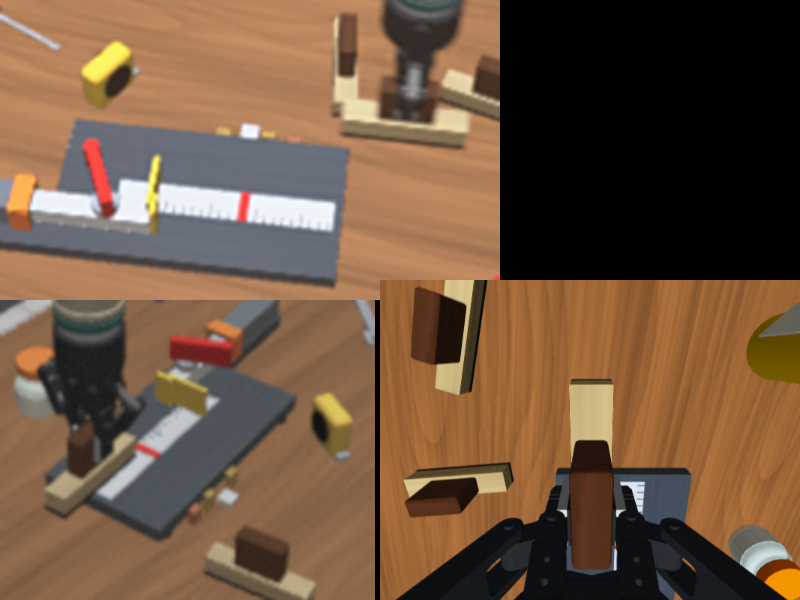

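The plate is bare: all four chips lie on the bench along its −x edge (side crop (231,475), (209,495), (228,497), (194,513)). I'll put the scraper back at its open starting spot.

Call:
send_rows:
  increments:
    - {"gripper":1,"linear":[-0.007,0.043,0],"delta_rot":[0,0,-0.05]}
    - {"gripper":1,"linear":[-0.014,0.086,0],"delta_rot":[0,0,-0.1]}
    - {"gripper":1,"linear":[-0.021,0.13,0],"delta_rot":[0,0,-0.15]}
    - {"gripper":1,"linear":[-0.029,0.173,-0.01],"delta_rot":[0,0,-0.21]}
    - {"gripper":1,"linear":[-0.029,0.173,-0.055],"delta_rot":[0,0,-0.21]}
    - {"gripper":1,"linear":[-0.029,0.173,-0.095],"delta_rot":[0,0,-0.21]}
    - {"gripper":1,"linear":[-0.029,0.173,-0.12],"delta_rot":[0,0,-0.21]}
    - {"gripper":1,"linear":[-0.029,0.173,-0.126],"delta_rot":[0,0,-0.21]}

```text
clock: 9.75
position: [0.4923, 0.3377, 0.042]
ee_rot: [-0.001, 0.742, 0.671, -0.006]
contact_force: [-7.0, -6.6, 20.5]
width: 0.0217
gripper_force: 47.1
```

Call:
send_rows:
  increments:
    - {"gripper":1,"linear":[0,0,0],"delta_rot":[0,0,0]}
    - {"gripper":1,"linear":[0,0,-0.001],"delta_rot":[0,0,0]}
    - {"gripper":1,"linear":[0,0,-0.001],"delta_rot":[0,0,0]}

```text
clock: 10.05
position: [0.497, 0.3413, 0.0448]
ee_rot: [0.0, 0.742, 0.671, 0.0]
contact_force: [0.7, 0.0, -1.2]
width: 0.0216
gripper_force: 44.0
```

Call:
send_rows:
  increments:
    - {"gripper":1,"linear":[0,0,-0.001],"delta_rot":[0,0,0]}
    - {"gripper":1,"linear":[0,0,-0.002],"delta_rot":[0,0,0]}
    - {"gripper":1,"linear":[0,0,-0.003],"delta_rot":[0,0,0]}
    - {"gripper":1,"linear":[0,0,-0.003],"delta_rot":[0,0,0]}

```text
clock: 10.45
position: [0.4967, 0.3419, 0.042]
ee_rot: [0.0, 0.741, 0.671, 0.0]
contact_force: [-0.3, 1.3, 3.5]
width: 0.0212
gripper_force: 44.8
```

Contact. Release and rise.

Call:
send_rows:
  increments:
    - {"gripper":-1,"linear":[0,0,0],"delta_rot":[0,0,0]}
    - {"gripper":-1,"linear":[0,0,0],"delta_rot":[0,0,0]}
    - {"gripper":-1,"linear":[0,0,0],"delta_rot":[0,0,0]}
    - {"gripper":-1,"linear":[0,0,0],"delta_rot":[0,0,0]}
    - {"gripper":-1,"linear":[0,0,0],"delta_rot":[0,0,0]}
    - {"gripper":-1,"linear":[0,0,0.04],"delta_rot":[0,0,0]}
    - {"gripper":-1,"linear":[0,0,0.09],"delta_rot":[0,0,0]}
    - {"gripper":-1,"linear":[0,0,0.14],"delta_rot":[0,0,0]}

```text
clock: 11.25
position: [0.496, 0.3415, 0.1822]
ee_rot: [-0.0, 0.742, 0.671, -0.001]
contact_force: [1.7, 0.3, -1.0]
width: 0.0856
gripper_force: 0.0
```

Call:
send_rows:
  increments:
    - {"gripper":-1,"linear":[0.012,-0.04,0.02],"delta_rot":[0,0,-0.08]}
    - {"gripper":-1,"linear":[0.025,-0.08,0.04],"delta_rot":[0,0,-0.16]}
    - {"gripper":-1,"linear":[0.037,-0.12,0.06],"delta_rot":[0,0,-0.24]}
    - {"gripper":-1,"linear":[0.05,-0.16,0.075],"delta_rot":[0,0,-0.32]}
    - {"gripper":-1,"linear":[0.063,-0.2,0.085],"delta_rot":[0,0,-0.4]}
    - {"gripper":-1,"linear":[0.076,-0.24,0.085],"delta_rot":[0,0,-0.48]}
    - {"gripper":-1,"linear":[0.09,-0.28,0.085],"delta_rot":[0,0,-0.56]}
    - {"gripper":-1,"linear":[0.103,-0.32,0.085],"delta_rot":[0,0,-0.64]}

```text
clock: 12.05
position: [0.5998, 0.02, 0.2664]
ee_rot: [0.0, 0.916, 0.402, 0.0]
contact_force: [1.0, 0.7, -0.5]
width: 0.0851
gripper_force: 0.0
```

Call:
send_rows:
  increments:
    - {"gripper":-1,"linear":[0.012,-0.04,0],"delta_rot":[0,0,-0.08]}
    - {"gripper":-1,"linear":[0.025,-0.08,0],"delta_rot":[0,0,-0.16]}
    - {"gripper":-1,"linear":[0.037,-0.12,0],"delta_rot":[0,0,-0.24]}
    - {"gripper":-1,"linear":[0.047,-0.15,0],"delta_rot":[0,0,-0.3]}
    - {"gripper":-1,"linear":[0.047,-0.15,0],"delta_rot":[0,0,-0.3]}
    - {"gripper":-1,"linear":[0.047,-0.15,0],"delta_rot":[0,0,-0.3]}

```text
clock: 12.65
position: [0.6463, -0.1287, 0.2656]
ee_rot: [-0.001, 0.965, 0.262, -0.0]
contact_force: [0.3, 1.3, 0.3]
width: 0.0853
gripper_force: 0.0
```

Run:
```python
from h import *
w=grab('wrist','w5')['pixels']; a=grab('scene','sc4')['pixels']; s=load('w5')['s']; print(s['clock'],s['position'],s['ee_rot'],s['qpos'].round(2))
print(w2pix('w5',[(.6465,-.1282,.107)]))
o=np.zeros((420,800,3),np.uint8); o[:,:560]=w; o[:240,560:]=cv2.resize(a[130:250,310:430],(240,240)); cv2.imwrite('pics/v7.png',o)
```

```text
12.65 [ 0.64627703 -0.12872061  0.26561567] [-6.30233911e-04  9.65118806e-01  2.61811220e-01 -4.20957568e-04] [-0.3   0.39  1.25  0.    1.5   0.74]
[[282.85754137 186.97746681]]
```

View pics/v7.png

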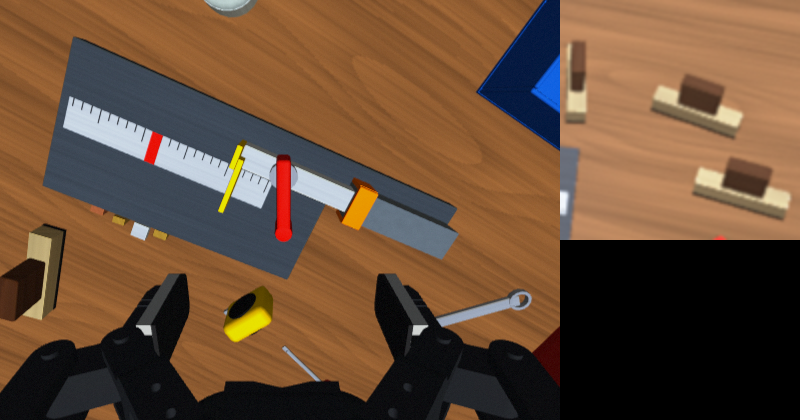

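The lever points straight down the wrist image, from (284,157) to its tip at (284,240). The mark is at (153,148), the yellow stop at (231,178), and the scraper stands on the bench. Next I refine the lever axis and the travel.

Run:
```python
from h import *
im=load('w5')['d']['pixels'].astype(int); p=np.load('wing.npy'); c,s=np.cos(p[2]),np.sin(p[2])
inv=lambda P:np.array([[c*d[0]+s*d[1],-s*d[0]+c*d[1]] for d in P[:,:2]-p[:2]])
b,g,r=im[...,0],im[...,1],im[...,2]
red=(r>200)&(g<60)&(b<60); red[:, :230]=0
for y in range(150,246,8):
    xs=np.nonzero(red[y,250:320])[0]+250; print(y,(xs.min(),xs.max()) if len(xs) else None,end=' ')
P=pix2w('w5',[(284,165),(284,183),(284,238)],.107); print('\n',P.round(4),inv(P).round(4))
d=P[2]-P[0]; print('bar yaw world',np.arctan2(d[1],d[0]))
m=pix2w('w5',[(153,148)],.03); print('mark',m,inv(m)); 
y=pix2w('w5',[(239,150),(221,211)],.054); print('stop top ends',inv(y))
m2=(r>180)&(g<60)&(b<60); m2[:,230:]=0; yy,xx=np.nonzero(m2); print(xx.mean(),yy.mean(), inv(pix2w('w5',[(xx.mean(),yy.mean())],.03)))
```

```text
150 None 158 None 166 (np.int64(278), np.int64(289)) 174 (np.int64(278), np.int64(289)) 182 (np.int64(278), np.int64(289)) 190 (np.int64(278), np.int64(289)) 198 (np.int64(278), np.int64(289)) 206 (np.int64(278), np.int64(289)) 214 (np.int64(278), np.int64(289)) 222 (np.int64(278), np.int64(289)) 230 (np.int64(276), np.int64(290)) 238 (np.int64(277), np.int64(289)) 
 [[ 0.6653 -0.1184  0.107 ]
 [ 0.6504 -0.1272  0.107 ]
 [ 0.6013 -0.156   0.107 ]] [[ 0.0948 -0.0824]
 [ 0.079  -0.0894]
 [ 0.027  -0.1125]]
bar yaw world -2.6100148959609406
mark [[0.59288513 0.01284891 0.03      ]] [[0.03768227 0.05620214]]
stop top ends [[ 0.08024305 -0.03618831]
 [ 0.00691093 -0.04279646]]
152.95454545454547 147.5974025974026 [[0.0381055  0.05638179]]
```

Call:
send_rows:
  increments:
    - {"gripper":-1,"linear":[0,0,-0.05],"delta_rot":[0,0,0]}
    - {"gripper":-1,"linear":[0,0,-0.1],"delta_rot":[0,0,0]}
    - {"gripper":-1,"linear":[0,0,-0.14],"delta_rot":[0,0,0]}
    - {"gripper":-1,"linear":[0,0,-0.17],"delta_rot":[0,0,0]}
    - {"gripper":-1,"linear":[0,0,-0.186],"delta_rot":[0,0,0]}
    - {"gripper":-1,"linear":[0,0,-0.192],"delta_rot":[0,0,0]}
    - {"gripper":-1,"linear":[0,0,-0.192],"delta_rot":[0,0,0]}
    - {"gripper":-1,"linear":[0,0,-0.192],"delta_rot":[0,0,0]}
  newtons: 80

```text
clock: 13.55
position: [0.6474, -0.1279, 0.0757]
ee_rot: [0.001, 0.965, 0.263, 0.001]
contact_force: [0.3, 0.7, 0.4]
width: 0.0855
gripper_force: 0.0
```

Call:
send_rows:
  increments:
    - {"gripper":1,"linear":[0,0,0],"delta_rot":[0,0,0]}
    - {"gripper":1,"linear":[0,0,0],"delta_rot":[0,0,0]}
    - {"gripper":1,"linear":[0,0,0],"delta_rot":[0,0,0]}
    - {"gripper":1,"linear":[0,0,0],"delta_rot":[0,0,0]}
    - {"gripper":1,"linear":[0,0,0],"delta_rot":[0,0,0]}
    - {"gripper":1,"linear":[0,0,0],"delta_rot":[0,0,0]}
    - {"gripper":1,"linear":[0,0,0],"delta_rot":[0,0,0]}
    - {"gripper":1,"linear":[0,0,0],"delta_rot":[0,0,0]}

```text
clock: 14.35
position: [0.6473, -0.1292, 0.0748]
ee_rot: [0.001, 0.965, 0.262, 0.001]
contact_force: [1.5, -4.0, 2.0]
width: 0.0126
gripper_force: 78.1
```

```bash
python3 -c "
from h import *
s=get_state(); print(s)"
```

```text
{'clock': 14.35, 'qpos': array([-3.01831730e-01,  5.12477881e-01,  1.53344189e+00, -1.21606612e-03,
        1.09342334e+00,  7.38688429e-01]), 'qd': array([ 2.72254258e-04,  8.53761658e-05, -1.70026642e-04, -2.13266080e-03,
       -3.18558278e-03,  6.43947098e-04]), 'effort': array([ 2.27201857e+00, -5.07552874e+01, -1.92042500e+01,  9.60928649e-01,
        8.21707863e-01,  2.26228562e-02]), 'position': array([ 0.64725298, -0.12924506,  0.07476364]), 'ee_rot': array([1.05991268e-03, 9.64982493e-01, 2.62311326e-01, 6.58560681e-04]), 'contact_force': array([ 1.50047121, -3.96610641,  1.99592965]), 'moment': array([-0.5136054 , -0.15625177,  0.00449582]), 'gripper_force': 78.13012719154358, 'width': 0.012586418986490627}
```

Call:
send_rows:
  increments:
    - {"gripper":1,"linear":[-0.0009,0.008,0],"delta_rot":[0,0,0]}
    - {"gripper":1,"linear":[-0.0023,0.02,0],"delta_rot":[0,0,0]}
    - {"gripper":1,"linear":[-0.0038,0.033,0],"delta_rot":[0,0,0]}
    - {"gripper":1,"linear":[-0.0052,0.046,0],"delta_rot":[0,0,0]}
    - {"gripper":1,"linear":[-0.0068,0.06,0],"delta_rot":[0,0,0]}
    - {"gripper":1,"linear":[-0.0083,0.073,0],"delta_rot":[0,0,0]}
    - {"gripper":1,"linear":[-0.0097,0.085,0],"delta_rot":[0,0,0]}
    - {"gripper":1,"linear":[-0.0107,0.094,0],"delta_rot":[0,0,0]}

```text
clock: 15.15
position: [0.6363, -0.0356, 0.0747]
ee_rot: [0.002, 0.965, 0.263, 0.0]
contact_force: [1.4, -7.5, 0.8]
width: 0.0131
gripper_force: 78.3
```

Call:
send_rows:
  increments:
    - {"gripper":1,"linear":[0,0,0],"delta_rot":[0,0,0]}
    - {"gripper":1,"linear":[0,0,0],"delta_rot":[0,0,0]}

```text
clock: 15.35
position: [0.6362, -0.035, 0.0747]
ee_rot: [0.001, 0.965, 0.262, 0.0]
contact_force: [0.5, -5.7, 4.3]
width: 0.0127
gripper_force: 78.5
```

Run:
```python
from h import *
w=grab('wrist','w6')['pixels']; a=grab('scene','sc5')['pixels']; b=grab('side','si5')['pixels']; s=load('w6')['s']; print(s['clock'],s['position'],s['ee_rot'],s['contact_force'],s['moment'])
o=np.zeros((600,800,3),np.uint8); o[:300,:400]=cv2.resize(w,(400,300)); o[:300,400:]=cv2.resize(a[195:255,220:300],(400,300),interpolation=cv2.INTER_CUBIC); o[300:,:400]=cv2.resize(b[180:240,250:330],(400,300),interpolation=cv2.INTER_CUBIC); cv2.imwrite('pics/v8.png',o)
```

```text
15.35 [ 0.63621399 -0.03495997  0.07473008] [8.02766203e-04 9.64932203e-01 2.62497774e-01 3.43713318e-04] [ 0.46476069 -5.68429279  4.26239543] [-0.72835986 -0.13558786 -0.03946478]
```

View pics/v8.png

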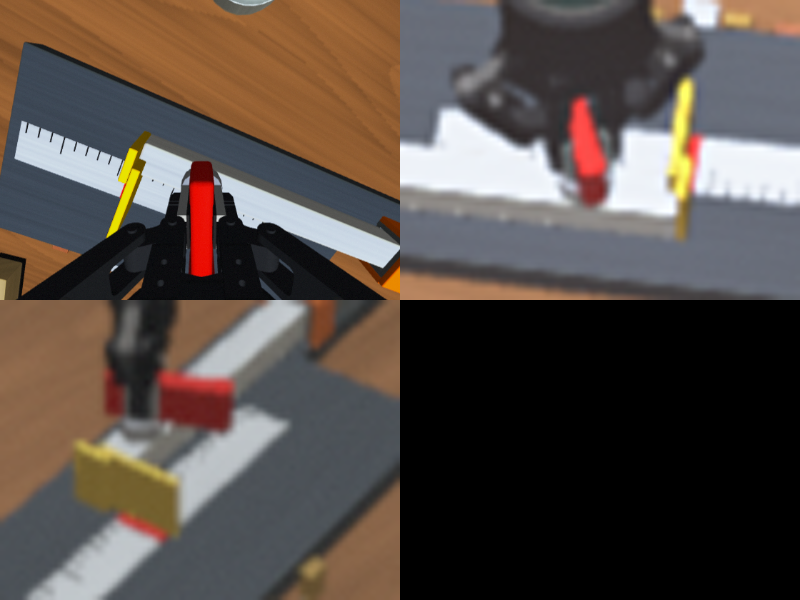

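The stop has reached the near part of the mark, with red still showing in front of it (scene crop (697,150), side crop (140,525)). Profile along the rule for the exact gap.

```bash
cat >> h.py <<'E'
def prof(f,xs=(.024,.03,.036,.042,.048),a=.035,b=.075):
    p=np.load('wing.npy'); c,s=np.cos(p[2]),np.sin(p[2]); im=load(f)['d']['pixels'].astype(np.float32)
    ys=np.arange(a,b,.0005)
    for x in xs:
        P=np.array([(p[0]+c*x-s*y,p[1]+s*x+c*y,.03) for y in ys]); q=w2pix(f,P).astype(np.float32)
        v=cv2.remap(im,q[:,0:1],q[:,1:2],cv2.INTER_LINEAR)[:,0]
        lab=''.join('Y' if (r>g*.0+90 and g>.6*r and bl<.5*r) else 'R' if (r>90 and g<.6*r) else 'w' if bl>120 else '.' for bl,g,r in v)
        print(f,x,lab)
E
python3 - <<'E'
from h import *
for f in('sc0','si0','sc5','si5'): prof(f)
E
```

```text
sc0 0.024 wwwwwwwwwwwwwwwwwwwwwwwwwwwwwwwwRRRRRRRRRRRRRRRRRRRwwwwwwwwwwwwwwwwwwwwwwwwwwwww
sc0 0.03 wwwwwwwwwwwwwwwwwwwwwwwwwwwwwwwwRRRRRRRRRRRRRRRRRRRwwwwwwwwwwwwwwwwwwwwwwwwwwwww
sc0 0.036 wwwwwwwwwwwwwwwwwwwwwwwwwwwwwwwRRRRRRRRRRRRRRRRRRRRwwwwwwwwwwwwwwwwwwwwwwwwwwwww
sc0 0.042 wwwwwwwwwwwwwwwwwwwwwwwwwwwwwwwwRRRRRRRRRRRRRRRRRRwwwwwwwwwwwwwwwwwwwwwwwwwwwwww
sc0 0.048 wwwwwwwwwwwwwwwwwwwwwwwwwwwwwwwwRRRRRRRRRRRRRRRRRRRwwwwwwwwwwwwwwwwwwwwwwwwwwwww
si0 0.024 wwwwwwwwwwwwwwwwwwwwwwwwwwwwwww.RRRRRRRRRRRRRRRRRR.wwwwwwwwwwwwwwwwwwwwwwwwwwwww
si0 0.03 wwwwwwwwwwwwwwwwwwwwwwwwwwwwwwwRRRRRRRRRRRRRRRRRRR..wwwwwwwwwwwwwwwwwwwwwwwwwwww
si0 0.036 wwwwwwwwwwwwwwwwwwwwwwwwwwwwwwRRRRRRRRRRRRRRRRRRRRR.wwwwwwwwwwwwwwwwwwwwwwwwwwww
si0 0.042 wwwwwwwwwwwwwwwwwwwwwwwwwwwwwwRRRRRRRRRRRRRRRRRRRRR.wwwwwwwwwwwwwwwwwwwwwwwwwwww
si0 0.048 wwwwwwwwwwwwwwwwwwwwwwwwwwwwww.RRRRRRRRRRRRRRRRRRRR.wwwwwwwwwwwwwwwwwwwwwwwwwwww
sc5 0.024 wwwwwwwwwwwwwwwwwwwwwwwwwYYYYYYYYYYYYRRRRRRRRRRRRRRwwwwwwwwwwwwwwwwwwwwwwwwwwwww
sc5 0.03 wwwwwwwwwwwwwwwwwwwwwwwwwwYYYYYYYYYYYYRRRRRRRRRRRRRwwwwwwwwwwwwwwwwwwwwwwwwwwwww
sc5 0.036 wwwwwwwwwwwwwwwwwwwwwwwwwwYYYYYYYYYYYYYYYYYYYYYYYwwwwwwwwwwwwwwwwwwwwwwwwwwwwwww
sc5 0.042 wwwwwwwwwwwwwwwwwwwwwwwwwYYYYYYYYYYYYYYYYYYYYYYYwwwwwwwwwwwwwwwwwwwwwwwwwwwwwwww
sc5 0.048 wwwwwwwwwwwwwwwwwwwwwwwww.YYYYYYYYYYYYYYYYYYYYYYwwwwwwwwwwwwwwwwwwwwwwwwwwwwwwww
si5 0.024 ..........YYYYYYYYYYYYYYYYYYYYYYRRRRRRRRRRRRRRRRRR.wwwwwwwwwwwwwwwwwwwwwwwwwwwww
si5 0.03 YYYYYYYYYYYYYYYYYYYYYYYYYYYYYYYRRRRRRRRRRRRRRRRRRR..wwwwwwwwwwwwwwwwwwwwwwwwwwww
si5 0.036 YYYYYYYYYYYYYYYYYYYYYYYYYYYYYYYRRRRRRRRRRRRRRRRRRRR.wwwwwwwwwwwwwwwwwwwwwwwwwwww
si5 0.042 YYYYYYYYYYYYYYYYYYYYYYYYYYYYYYYYRRRRRRRRRRRRRRRRRRR.wwwwwwwwwwwwwwwwwwwwwwwwwwww
si5 0.048 YYYYYYYYYYYYYYYYYYYYYYYYYYYYYYYYYYRRRRRRRRRRRRRRRRR.wwwwwwwwwwwwwwwwwwwwwwwwwwww
```

Call:
send_rows:
  increments:
    - {"gripper":1,"linear":[-0.0003,0.003,0],"delta_rot":[0,0,0]}
    - {"gripper":1,"linear":[-0.0005,0.0048,0],"delta_rot":[0,0,0.05]}
    - {"gripper":1,"linear":[-0.0005,0.0048,0],"delta_rot":[0,0,0.15]}
    - {"gripper":1,"linear":[-0.0005,0.0048,0],"delta_rot":[0,0,0.25]}
    - {"gripper":1,"linear":[-0.0005,0.0048,0],"delta_rot":[0,0,0.35]}
    - {"gripper":1,"linear":[-0.0005,0.0048,0],"delta_rot":[0,0,0.45]}
    - {"gripper":1,"linear":[-0.0005,0.0048,0],"delta_rot":[0,0,0.53]}
    - {"gripper":1,"linear":[-0.0005,0.0048,0],"delta_rot":[0,0,0.6]}

```text
clock: 16.3
position: [0.6365, -0.031, 0.0747]
ee_rot: [0.002, 0.844, 0.537, 0.001]
contact_force: [4.0, -6.6, 3.0]
width: 0.0126
gripper_force: 78.5
```

Run:
```python
from h import *
s=get_state(); print(s['clock'],s['position'],s['contact_force'],s['moment'],s['qpos'].round(3))
```

```text
16.3 [ 0.63647194 -0.03103735  0.07474154] [ 3.95715277 -6.59148905  3.03364122] [-1.0358594  -0.32282219 -0.13940157] [-0.157  0.483  1.59  -0.002  1.067  0.282]
```

Turning freely against about 0.12 N·m. Continue to the stop.

Call:
send_rows:
  increments:
    - {"gripper":1,"linear":[0,0,0],"delta_rot":[0,0,0.1]}
    - {"gripper":1,"linear":[0,0,0],"delta_rot":[0,0,0.2]}
    - {"gripper":1,"linear":[0,0,0],"delta_rot":[0,0,0.3]}
    - {"gripper":1,"linear":[0,0,0],"delta_rot":[0,0,0.38]}
    - {"gripper":1,"linear":[0,0,0],"delta_rot":[0,0,0.44]}
    - {"gripper":1,"linear":[0,0,0],"delta_rot":[0,0,0.48]}
    - {"gripper":1,"linear":[0,0,0],"delta_rot":[0,0,0.5]}
    - {"gripper":1,"linear":[0,0,0],"delta_rot":[0,0,0.5]}

```text
clock: 17.1
position: [0.6374, -0.031, 0.0747]
ee_rot: [0.002, 0.686, 0.728, 0.001]
contact_force: [5.5, -5.7, 1.7]
width: 0.0131
gripper_force: 78.3
```

Run:
```python
from h import *
s=get_state(); print(s['clock'],s['position'],s['contact_force'],s['moment'],s['qpos'].round(3))
```

```text
17.1 [ 0.63740219 -0.0310311   0.07474788] [ 5.47708697 -5.73203803  1.69027302] [-0.99584301 -0.51828989  0.04083756] [-1.570e-01  4.830e-01  1.589e+00 -1.000e-03  1.065e+00 -2.160e-01]
```

Call:
send_rows:
  increments:
    - {"gripper":1,"linear":[0,0,0],"delta_rot":[0,0,0.03]}
    - {"gripper":1,"linear":[0,0,0],"delta_rot":[0,0,0.06]}
    - {"gripper":1,"linear":[0,0,0],"delta_rot":[0,0,0.08]}
    - {"gripper":1,"linear":[0,0,0],"delta_rot":[0,0,0.08]}

```text
clock: 17.5
position: [0.6375, -0.0309, 0.0748]
ee_rot: [0.002, 0.657, 0.754, 0.001]
contact_force: [4.9, -6.3, 2.9]
width: 0.0128
gripper_force: 78.8
```

Run:
```python
from h import *
s=get_state(); q=s['ee_rot']; print(s['clock'],s['position'],2*np.arctan2(q[2],q[1]),s['contact_force'],s['moment'],s['qpos'].round(3),s['effort'].round(3))
```

```text
17.5 [ 0.63751878 -0.03087292  0.07478222] 1.707668322761463 [ 4.86992147 -6.31910581  2.91388415] [-1.0103466  -0.50858242 -0.8211155 ] [-0.157  0.483  1.589 -0.     1.065 -0.294] [  4.768 -48.803 -17.118   1.317   1.738  -0.909]
```

The moment jumped to −0.8 N·m, so the lever is against its stop. Now check the stop on the mark.

Run:
```python
from h import *
w=grab('wrist','w7')['pixels']; a=grab('scene','sc7')['pixels']; b=grab('side','si7')['pixels']
for f in('sc7','si7'): prof(f)
o=np.zeros((600,800,3),np.uint8); o[:300,:400]=cv2.resize(w,(400,300)); o[:300,400:]=cv2.resize(a[195:255,220:300],(400,300),interpolation=cv2.INTER_CUBIC); o[300:,:400]=cv2.resize(b[180:240,250:330],(400,300),interpolation=cv2.INTER_CUBIC); o[300:,400:]=cv2.resize(a,(400,300),interpolation=cv2.INTER_AREA); cv2.imwrite('pics/v9.png',o)
```

```text
sc7 0.024 wwwwwwwwwwwwwwwwwwwwwwwwwwwwwwwwwwwYYYYYYYYYYYY..wwwwwwwwwwwwwwwwwwwwwwwwwwwwwww
sc7 0.03 wwwwwwwwwwwwwwwwwwwwwwwwwwwwwwwwwwwYYYYYYYYYYYY..wwwwwwwwwwwwwwwwwwwwwwwwwwwwwww
sc7 0.036 wwwwwwwwwwwwwwwwwwwwwwwwwwwwwwwwwwYYYYYYYYYYYYYYYYwwwwwwwwwwwwwwwwwwwwwwwwwwwwww
sc7 0.042 wwwwwwwwwwwwwwwwwwwwwwwwwwwwwwwwwwwYYYYYYYYYYYYYYYYYYwwwwwwwwwwwwwwwwwwwwwwwwwww
sc7 0.048 wwwwwwwwwwwwwwwwwwwwwwwwwwwwwwwwwwww.YYYYYYYYYYYYYYYYY.wwwwwwwwwwwwwwwwwwwwwwwww
si7 0.024 wwwwwwwww............YYYYYYYYYYYYYYYYYYYYYY........wwwwwwwwwwwwwwwwwwwwwwwwwwwww
si7 0.03 .....YYYYYYYYYYYYYYYYYYYYYYYYYYYYYYYYYYYYYY.........wwwwwwwwwwwwwwwwwwwwwwwwwwww
si7 0.036 YYYYYYYYYYYYYYYYYYYYYYYYYYYYYYYYYYYYYYYYYYYYYY......wwwwwwwwwwwwwwwwwwwwwwwwwwww
si7 0.042 YYYYYYYYYYYYYYYYYYYYYYYYYYYYYYYYYYYYYYYYYYYYY.......wwwwwwwwwwwwwwwwwwwwwwwwwwww
si7 0.048 YYYYYYYYYYYYYYYYYYYYYYYYYYYYYYYYYYYYYYYYYYYYY.......wwwwwwwwwwwwwwwwwwwwwwwwwwww
```

View pics/v9.png

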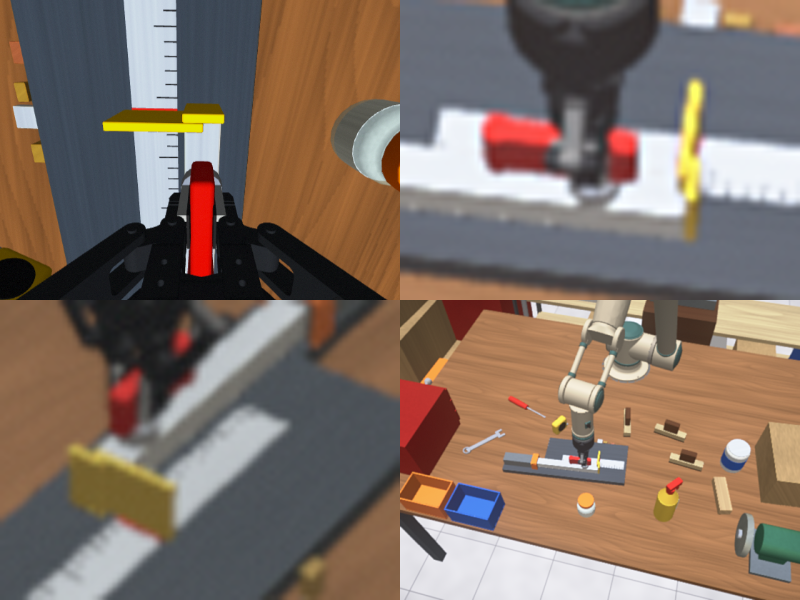

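The stop is centred on the mark (yellow 52.3–58.5 mm against the band centred at 55.4 mm). The lever lies along the leg with its long end towards the collar, and nothing else has moved. Handing in.

```bash
python3 -c "
from h import *
s=get_state(); print(s['clock'],s['position'],s['moment'],s['gripper_force']); print(sign_off())"
```

```text
17.65 [ 0.63750639 -0.03089221  0.07474184] [-0.98087887 -0.51787315 -0.85510211] 78.80169153213501
the job is handed in; nothing more can be done
None
```

I handed the job in at 17.7 s: all four chips are off the plate, the scraper is back on the bench, and the arm still grips the closed lever with the leg's stop on the red mark.

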